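# Grade the blasted float balls by size

## Task

Tip the three freshly blasted float balls out of the basket into the feed trough of the grading ramp while its gate is shut, and stand the empty basket back upright on the rubber mat. Then push the gate lever's red handle all the way down to its stop, so that the gate swings up and the balls run down, each dropping into the bay for its size. The satin finish marks easily, so do not touch the balls with the gripper, and leave the other things on the bench where they are.

Things in the scene. Friction and masses are not known exactly. Their poses are not given: they have to be found in the camera images.
- grader: Steel ball grading ramp, 560 mm long, fixed. Origin on the bench under the gate's paddle, on the ramp's centre line; z up, -y downhill, +x across it, away from the robot. A V channel falling 11 degrees, its bottom 126 mm above the bench at the origin; along the bottom runs a slot that widens in steps. Balls roll down by themselves, and each drops where the slot is wider than the ball.
- trough (a point): Middle of the feed trough (the V above the gate), on the centre line, 100 mm uphill of the gate, at the V's bottom, 146 mm above the bench; axes as the grader's. Open on top, from grader y 0 to +190 mm; sides slope at 40 degrees; 140 mm wide (x +-70) at the rim, which is 178 mm above the bench at the gate and 214 mm at the uphill end.
- gate_pin (a point): The level pin (along the ramp, grader y) on which the gate lever rocks, at grader x -100, y 0 mm, 186 mm above the bench, on a post at the robot's side of the ramp.
- gate (a joint): Gate lever's angle, rad: 0 shut (starts at 0 to 0.06), 1.0 at its open stop. A bent steel lever, 250 mm long, rocking about the pin: its long arm reaches over the trough and carries the paddle that holds back the balls, its short arm points to the robot, up at 20 degrees when shut, and ends in the red handle. Pushing the handle down lifts the paddle. It stays where left; about 5 N moves it.
- gate_handle (a point): Centre of the red handle, a round crossbar 18 mm thick and 50 mm long lying level along the ramp (grader y), 90 mm from the pin: at grader x -185 mm, 217 mm above the bench when shut; at x -172 mm, 132 mm above the bench at the open stop. It can be pushed down from above or pinched.
- mat: Black rubber mat fixed to the bench, 270 x 210 mm (its x, y), 4 mm thick; origin at the centre of its underside.
- basket_grip (a point): Centre of the basket's black grip: a bar 92 mm long (basket's y), 16 mm thick (x), 30 mm high, fixed across the basket's middle, 94 mm above its underside; the balls pass under it. Axes as the basket's: z up, x towards the pouring lip.
- basket: Open perforated steel basket, 0.4 kg. Origin at the middle of the underside of its flat floor (134 mm in x, 140 mm in y, 3 mm thick); back and side walls 60 mm high. In front (+x) the floor runs up at 25 degrees to a full-width pouring lip at x +127, 30 mm above the underside: balls leave only when it is tipped forward by clearly more than 25 degrees (40 to 45).
- ball_s_center (a point): Centre of a small hollow steel float ball, 36 mm in diameter, about 30 g, satin grey, smooth; starts in the basket. (Its axes turn as it rolls.)
- ball_m_center (a point): Centre of a medium hollow steel float ball, 50 mm in diameter, about 58 g, satin grey, smooth; starts in the basket. (Its axes turn as it rolls.)
- ball_l_center (a point): Centre of a large hollow steel float ball, 66 mm in diameter, about 105 g, satin grey, smooth; starts in the basket. (Its axes turn as it rolls.)
- bay_small (a point): Middle of the bay for the small ball (grader y -190 to -105 mm, x -40 to +110 mm), 40 mm above the bench. The slot above it is 40 mm wide. Its floor falls gently to +x, into an open tray with 40 mm walls.
- bay_medium (a point): Middle of the bay for the medium ball (grader y -276 to -190 mm, x -40 to +110 mm), 40 mm above the bench. The slot above it is 54 mm wide. Its floor falls gently to +x, into an open tray with 40 mm walls.
- bay_large (a point): Middle of the bay for the large ball (grader y -372 to -276 mm, x -40 to +110 mm), 40 mm above the bench. It is open above, up to the end plate. Its floor falls gently to +x, into an open tray with 40 mm walls.
- handpiece_blue: Bystander: aluminium pen with brass ends and a blue band, 140 mm long, 19 mm thick, lying flat. Origin at the middle of its underside.
- handpiece_white: Bystander: aluminium pen with brass ends and a white band, 140 mm long, 19 mm thick, lying flat. Origin at the middle of its underside.
- tank_lid: Bystander: round aluminium lid, 104 mm across, with a brass screw knob, 40 mm high in all. Origin at the middle of its underside.
- ring_gauge: Bystander: dark steel ring lying flat, 90 mm outside, 67 mm bore, 10 mm high. Origin at the middle of its underside.
- grit_jar: Bystander: closed white jar with a black cap, 76 mm across, 105 mm high. Origin at the middle of its underside.
- brush: Bystander: hand brush lying flat, about 200 mm long. Origin at the middle of its underside.
- wrench: Bystander: steel wrench lying flat, about 180 mm long. Origin at the middle of its underside.
- nozzle_cup: Bystander: white cup, 70 mm across, 80 mm high. Origin at the middle of its underside.
There are look-alikes about, which are no part of the job. What is shaped like the part that bears ball_l_center but yellow is not meant.

How it is judged (in metres and radians):
On the way, in this order (a step that is already met when the one before it is completed fails the run):
1. all three balls lie in the feed trough, at rest and clear of the basket, behind the shut gate (gate angle below 0.2 rad) (x of ball_s_center in the frame of grader between -0.07 and 0.07 m and y of ball_s_center in the frame of grader between 0 and 0.19 m and z of ball_s_center in the frame of grader between 0.12 and 0.23 m and x of ball_m_center in the frame of grader between -0.07 and 0.07 m and y of ball_m_center in the frame of grader between 0 and 0.19 m and z of ball_m_center in the frame of grader between 0.12 and 0.23 m and x of ball_l_center in the frame of grader between -0.07 and 0.07 m and y of ball_l_center in the frame of grader between 0 and 0.19 m and z of ball_l_center in the frame of grader between 0.12 and 0.23 m and value of joint gate below 0.2 rad and contact force between basket and ball_s below 0.05 N and contact force between basket and ball_m below 0.05 N and contact force between basket and ball_l below 0.05 N and linear speed of each of ball_s, ball_m, ball_l below 0.1 m/s), for 0.2 s.
2. the basket stands upright on the mat again, the gate still shut (x of basket in the frame of mat between -0.09 and 0.09 m and y of basket in the frame of mat between -0.08 and 0.08 m and z of basket in the frame of mat between -0.004 and 0.012 m and angle between basket's own z axis and vertical below 0.1 rad and linear speed of basket below 0.03 m/s and value of joint gate below 0.2 rad), for 0.1 s.
3. the gate lever is pressed down to its stop (beyond 0.9 of 1.0 rad) (value of joint gate above 0.9 rad), for 0.1 s.
At the end, for the whole second after the job is handed in: Each ball lies at rest in the bay of its own size, the gate is open (beyond 0.9 rad), and the basket stands upright (within 0.1 rad) and at rest on the mat, its middle within 90 mm (mat's x) and 80 mm (y) of the mat's middle (x of ball_s_center in the frame of grader between -0.047 and 0.112 m and y of ball_s_center in the frame of grader between -0.19 and -0.105 m and z of ball_s_center in the frame of grader between 0 and 0.075 m and x of ball_m_center in the frame of grader between -0.047 and 0.112 m and y of ball_m_center in the frame of grader between -0.276 and -0.19 m and z of ball_m_center in the frame of grader between 0 and 0.075 m and x of ball_l_center in the frame of grader between -0.047 and 0.112 m and y of ball_l_center in the frame of grader between -0.372 and -0.276 m and z of ball_l_center in the frame of grader between 0 and 0.075 m and linear speed of each of ball_s, ball_m, ball_l below 0.05 m/s and value of joint gate above 0.9 rad and x of basket in the frame of mat between -0.09 and 0.09 m and y of basket in the frame of mat between -0.08 and 0.08 m and z of basket in the frame of mat between -0.004 and 0.012 m and angle between basket's own z axis and vertical below 0.1 rad and linear speed of basket below 0.03 m/s); the robot touches nothing.
It fails at once if one of the bystanders is moved by more than 30 mm (distance of any of handpiece_blue, handpiece_white, tank_lid, ring_gauge, grit_jar, brush, wrench, nozzle_cup from where it was at the start of the episode above 0.03 m).
It fails at once if the fingers touch a ball (contact force between the fingers and ball_s above 1 N or contact force between the fingers and ball_m above 1 N or contact force between the fingers and ball_l above 1 N).
It also fails if it takes over 72 s, if anything falls off the work surface, if the arm or the gripper's body presses on something with over 40 N, if the wrist force passes 120 N, or if a joint passes its speed limit or range.

## Robot

A 6-joint arm with a two-finger parallel gripper is mounted at the origin on the work surface. World frame = base frame: x ahead of the robot, y to its left, z up, the work surface at z = 0. Lengths are in mm, angles in rad, forces in N, time in s.
With the tool pointing down it reaches from about 325 to 875 mm from the base axis. Payload 4.4 kg.
Tool frame: the origin (TCP) lies at the very end of the fingers, on their centre line; the grasp point (between the pads) lies 19 mm behind it; z points along the fingers, y is the direction in which the jaws open and shut (so a half turn about z gives the same grasp; the last joint's range is limited). The gripper opens to 85 mm and grips with 20 to 120 N. Pads are 22 mm wide; open, the fingers measure 114 mm over their backs; the gripper's body (76 mm by 85 mm) begins 54 mm behind the grasp point. The pads swing forward as they close: fully open they stand 13 mm farther back than shut.
Start: joints at [-1.472, 0.207, 1.542, -0, 1.393, -0.15], TCP at [141.576, -557.3, 231.282] pointing down, gripper open.
Joint ranges: [-2.73, 2.73], [-0.86, 2.22], [0.23, 2.46], [-1.11, 4.25], [0.08, 2.63], [-2.82, 2.82]. Speed limits (rad/s): [2.79, 2.79, 3.14, 3.14, 3.14, 3.14].

## Interface

Orientations are given as a unit quaternion [w, x, y, z].
In Python, from rig import robot gives the robot as it stands. Calls block until the motion is done:
- robot.movep(position, orientation): joint-space move of the TCP to a pose.
- robot.move_linear(position, rotation=None, velocity=150): straight line of the TCP; rotation=None keeps the orientation; velocity is the mean speed in mm/s.
- robot.move_j(angles): joint-space move.
- robot.move_gripper(opening): finger opening in mm; the grip force is fixed at half the most; returns when the fingers have stopped.
- robot.wait(seconds).
- robot.solve_ik(position, orientation): joint angles nearest the present ones, or None.
- robot.read_state(): the state.
- robot.read_camera(name): name is "side" or "top"; returns the picture (480x640x3 uint8, blue, green, red); there is no depth.
- robot.camera_params(name): a dict with "fx", "fy", "cx", "cy" (pixels), "distortion" ([k1, k2, p1, p2, k3] as OpenCV has them; the pictures are not rectified), "rvec" (rotation vector, rad) and "tvec" (3), from world to camera coordinates, as OpenCV has them. Camera axes: x right, y down, z forward; pixel columns grow to the right and rows downward; lengths in mm; the calibration is good to about 2 mm. A picture is of the moment at which its call begins. camera_params takes no time and is no camera call.
A pose or a line that the arm cannot do raises robot.MotionError and nothing moves.
- robot.job_done(): hands the job in, once; it reports no verdict.
The state is a dict: "time": time; "qpos": joint angles; "joint_velocities": joint speeds; "joint_torque": joint torques, N m; "ee_pos": TCP position; "orientation": TCP orientation; "contact_force": force on the tool from outside, world axes, zero at the start; "ft_torque": the same for the moment, N m; "finger_gap": finger opening in mm.
Only numpy, scipy, OpenCV 4.12 (cv2) and the standard library are available. Lean on these libraries where they do the work, as an engineer would, in place of code of your own. Each camera call takes 0.05 s, during which the arm holds its last target.

## Working session

There is one attempt and no reset: what is moved stays moved. The work goes in short steps, each a Python script; the robot and the scene stay as the last script left them, time stands still between calls to the robot, and variables do not carry over. Pictures are saved under pics/ and viewed, and the job is handed in when it is done.

```bash
ls; mkdir -p pics
python3 - <<'E'
from rig import robot
import cv2
for n in("top","side"):
    cv2.imwrite(f"pics/{n}0.png",robot.read_camera(n))
    print(n,robot.camera_params(n))
s=robot.read_state();print(s["time"],s["ee_pos"],s["orientation"],s["finger_gap"])
E
```

```text
pics
top {'fx': 582.9682818992795, 'fy': 582.9682818992795, 'cx': 307.9886759186618, 'cy': 238.57424397862715, 'distortion': array([-0.01522459,  0.        ,  0.        ,  0.        ,  0.        ]), 'rvec': array([ 2.13919744, -2.18596461,  0.14082548]), 'tvec': array([ -23.97986706,  532.91750004, 1405.68505933])}
side {'fx': 598.4651495113578, 'fy': 598.4651495113578, 'cx': 325.11273505414215, 'cy': 232.38218829717295, 'distortion': array([-0.0549545,  0.       ,  0.       ,  0.       ,  0.       ]), 'rvec': array([ 0.82720931, -2.35709986,  1.260552  ]), 'tvec': array([ 377.06744149,  292.06856727, 1504.18209027])}
0.1 [ 141.50382674 -556.60279448  230.2151882 ] [-1.04692516e-03  9.92270997e-01  1.24085338e-01  2.07772098e-05] 85.40634436712804
```

View pics/top0.png

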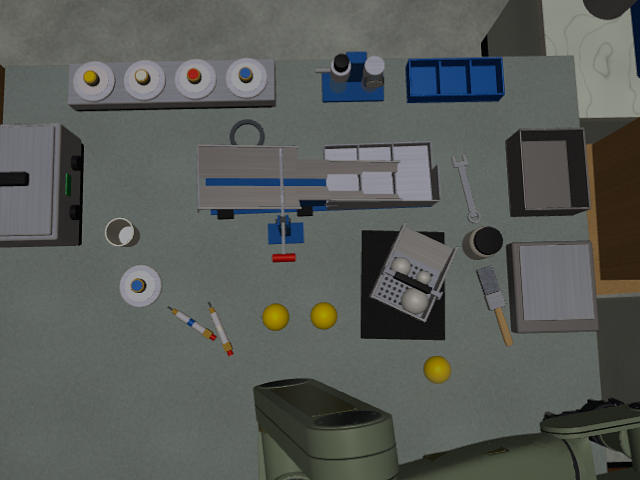

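View pics/side0.png

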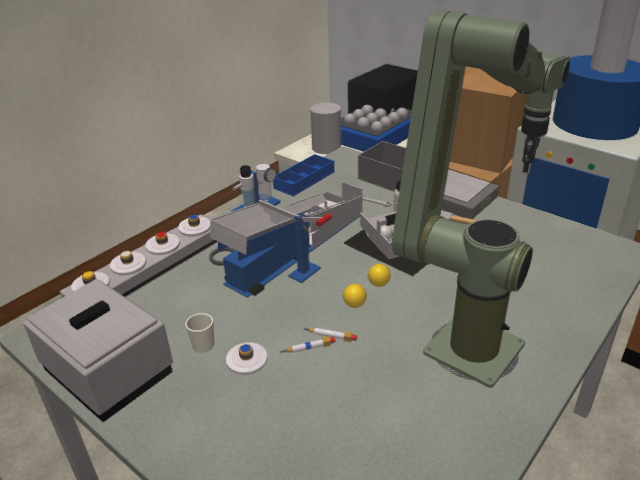

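The top view shows the basket with three grey balls at about (412,280) on the black mat and the ramp at (200–437,145–210). The red handle is at (284,258). The things that could be mistaken for a float ball are the yellow balls at (275,317), (323,316) and (437,369), which are ruled out by colour, and the grey balls far off in the side view at (375,118). I'll use the three grey balls in the basket.

```bash
cat > h.py <<'E'
import numpy as np,cv2
from rig import robot
def cam(n):
    p=robot.camera_params(n);K=np.array([[p["fx"],0,p["cx"]],[0,p["fy"],p["cy"]],[0,0,1.]])
    return K,np.array(p["distortion"]),np.array(p["rvec"],float),np.array(p["tvec"],float)
def px2w(n,uv,z):
    K,d,r,t=cam(n);u=cv2.undistortPoints(np.array([[uv]],float),K,d)[0,0]
    R=cv2.Rodrigues(r)[0];ray=R.T@np.array([u[0],u[1],1]);c=-R.T@t
    return c+ray*(z-c[2])/ray[2]
def proj(n,P):
    K,d,r,t=cam(n);return cv2.projectPoints(np.array(P,float).reshape(-1,3),r,t,K,d)[0][:,0]
def crop(img,x,y,w,h,s,f):
    cv2.imwrite(f,cv2.resize(img[y:y+h,x:x+w],None,fx=s,fy=s,interpolation=cv2.INTER_CUBIC))
E
python3 - <<'E'
from h import *
t=cv2.imread("pics/top0.png");s=cv2.imread("pics/side0.png")
crop(t,350,215,110,130,4.5,"pics/basket.png")
crop(t,190,110,260,160,3,"pics/ramp.png")
for n in("top","side"):
    K,d,r,tt=cam(n);print(n,-cv2.Rodrigues(r)[0].T@tt)
for q,z in (((361,231),4),((444,231),4),((445,340),4),((362,339),4)): print(px2w("top",q,z))
E
```

```text
top [ 358.11041823  -21.31555908 1460.07847638]
side [-427.78609888 1070.69959433 1077.33425473]
[ 552.164592   -169.89182388    4.        ]
[ 547.75146463 -379.80569488    4.        ]
[ 276.13032893 -368.73409287    4.        ]
[ 283.34812033 -163.51990815    4.        ]
```

View pics/basket.png

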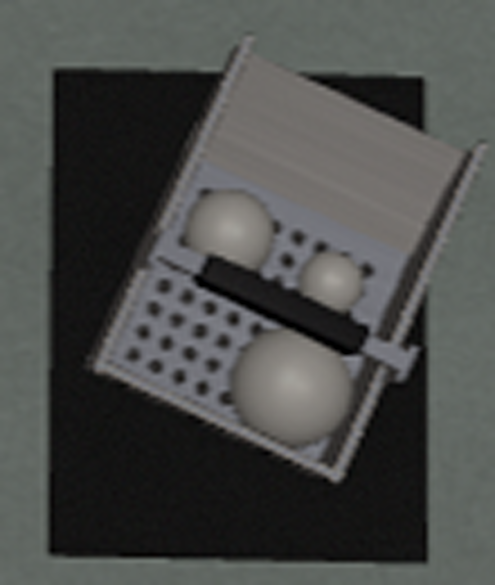

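View pics/ramp.png

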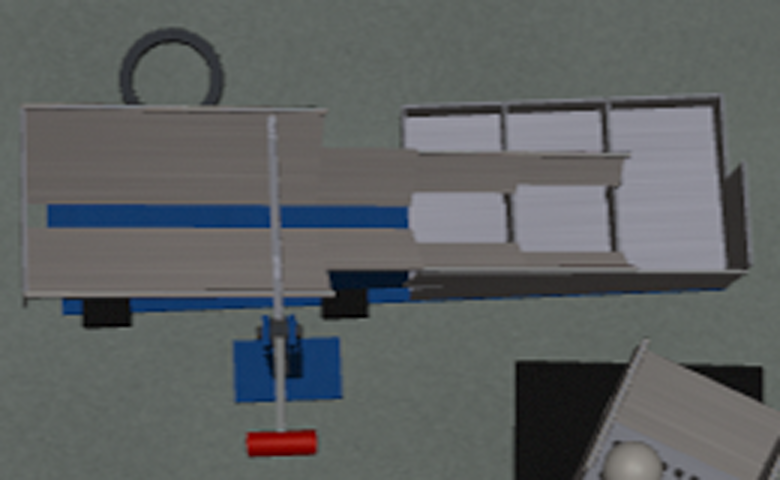

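```bash
cat > fit.py <<'E'
from h import *
from scipy.optimize import least_squares
def fit(n,pix,P,x0):
    def f(v):
        c,s=np.cos(v[2]),np.sin(v[2]);P_=np.array(P,float)
        W=np.c_[v[0]+c*P_[:,0]-s*P_[:,1],v[1]+s*P_[:,0]+c*P_[:,1],P_[:,2]]
        return (proj(n,W)-pix).ravel()
    r=least_squares(f,x0,loss="soft_l1");return r.x,f(r.x).reshape(-1,2)
E
python3 - <<'E'
from fit import *
R=lambda l:np.array([(190+a/3,110+b/3) for a,b in l])
B=lambda l:np.array([(350+a/4.5,215+b/4.5) for a,b in l])
pix=R([(23,105),(23,298),(248,444),(317,442)])
P=[(70,190,214),(-70,190,214),(-185,25,217),(-185,-25,217)]
x,r=fit("top",pix,P,[600,50,0]);print("grader",x,r.round(1))
# basket incl mat 4mm: grip bar top ends, back wall top corners
pb=B([(98,368),(338,478),(207,268),(358,340)])
Pb=[(-68,71,64),(-68,-71,64),(0,46,111),(0,-46,111)]
x2,r=fit("top",pb,Pb,[415,-270,-.4]);print("basket",x2,r.round(1))
pm=np.array([(361.5,230.5),(444.5,231.8),(445,340),(361.5,338.7)])
Pm=[(135,105,4),(135,-105,4),(-135,-105,4),(-135,105,4)]
x3,r=fit("top",pm,Pm,[415,-270,0]);print("mat",x3,r.round(1))
def W(x,p):
    c,s=np.cos(x[2]),np.sin(x[2]);return (x[0]+c*p[0]-s*p[1],x[1]+s*p[0]+c*p[1],p[2])
for n in("top","side"):
    im=cv2.imread(f"pics/{n}0.png")
    L=[(W(x,p),(0,255,0)) for p in P+[(0,100,146),(-100,0,186),(110,-372,40),(110,-105,40),(-40,-372,40)]]
    L+=[(W(x2,p),(255,0,255)) for p in Pb+[(127,70,34),(127,-70,34)]]
    L+=[(W(x3,p),(0,255,255)) for p in Pm]
    for p,c in L:
        u=proj(n,[p])[0]; cv2.circle(im,(int(round(u[0]*16)),int(round(u[1]*16))),24,c,-1,cv2.LINE_AA,4)
    if n=="top": crop(im,190,110,270,240,2.9,"pics/o_top.png")
    else: crop(im,190,160,260,150,3,"pics/o_side.png")
E
```

```text
grader [ 6.52962821e+02  1.59010461e+01 -1.55375561e-03] [[-0.9 -0.5]
 [-1.1 -1.9]
 [ 0.8  0.7]
 [ 1.1  0.9]]
basket [ 415.59836811 -276.03975889   -0.45254987] [[-0.8 -0.1]
 [ 0.4  0.5]
 [-0.9 -0.5]
 [ 1.9  0.1]]
mat [ 4.14847397e+02 -2.70831365e+02 -3.84574317e-02] [[-0.  -0.1]
 [-0.  -0. ]
 [ 0.7  0.1]
 [-0.6  0.1]]
```

View pics/o_top.png

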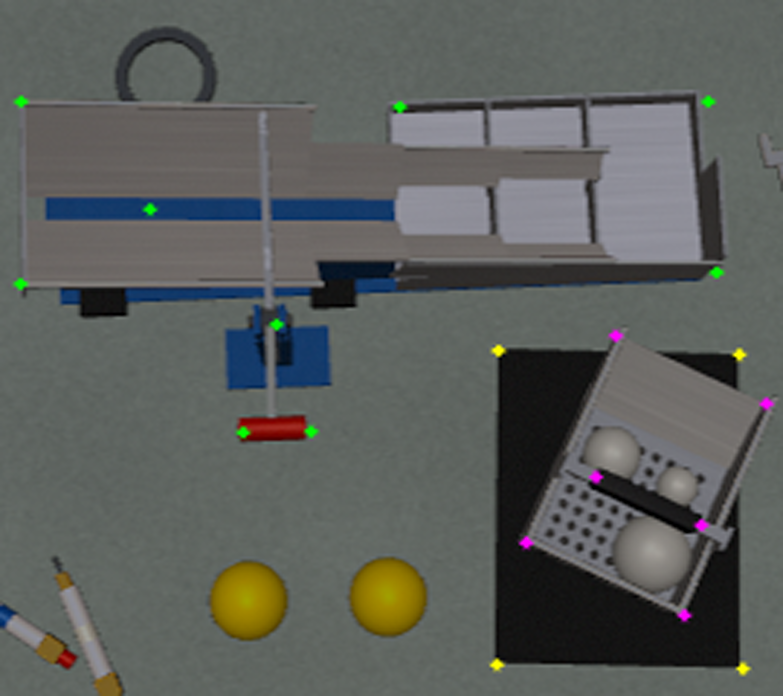

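View pics/o_side.png

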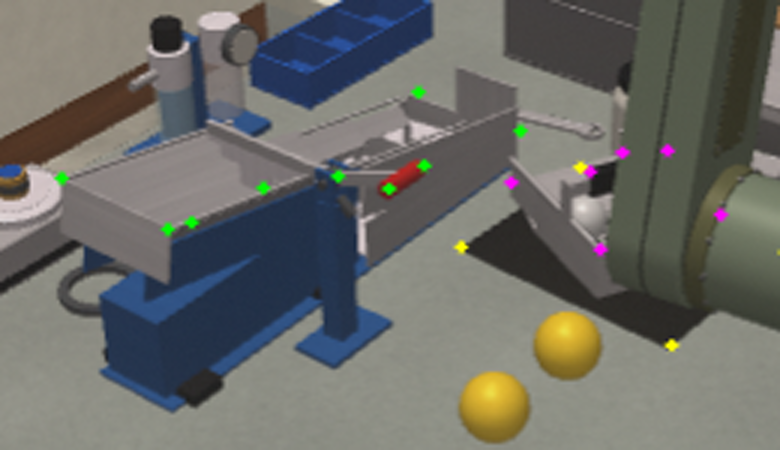

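Run:
```python
from fit import *
im=cv2.imread("pics/top0.png").astype(int)
m=((im[...,2]>110)&(im[...,1]<60)&(im[...,0]<60));m[:,:240]=0;m[:240]=0;m[:,330:]=0
y,x=np.nonzero(m);print(len(x),x.min(),x.max(),y.min(),y.max())
r=cv2.minAreaRect(np.c_[x,y].astype(np.float32));b=cv2.boxPoints(r);print(r)
c=np.array([x.mean(),y.mean()]);print(c,px2w("top",c,219))
# principal direction
u,s,v=np.linalg.svd(np.c_[x,y]-c,full_matrices=False);d=v[0]
print("handle yaw",px2w("top",c-d*10*np.sign(d[0]),217)-px2w("top",c+d*10*np.sign(d[0]),217))
R=lambda a,b:(190+a/3,110+b/3)
# lever line: both ends in the same vertical plane => use long arm far end & handle
print("far rim",px2w("top",R(25,105),214),px2w("top",R(325,107.5),178-6))
print("near rim",px2w("top",R(25,298),214),px2w("top",R(333,293.5),172))
print("tray far",px2w("top",R(404,107),40),px2w("top",R(719,97),40))
print("slot blue",px2w("top",R(48,216),155),px2w("top",R(408,217),110))
```

```text
135 272 295 254 259
((283.5, 256.5), (23.0, 5.0), 0.0)
[283.41481481 256.4962963 ] [472.07554864  19.69005333 219.        ]
handle yaw [ 0.86731433 42.77422075  0.        ]
far rim [722.15489169 202.44175421 214.        ] [727.8292626  -16.87234903 172.        ]
near rim [578.92325868 202.25221151 214.        ] [584.95534191 -19.98883684 172.        ]
tray far [764.83046771 -82.35566203  40.        ] [ 768.32036044 -346.30759063   40.        ]
slot blue [652.22821771 195.43231844 155.        ] [655.71181926 -80.21303244 110.        ]
```

```bash
cat >> h.py <<'E'
from scipy.spatial.transform import Rotation as Rot
def gr(p,g):
    c,s=np.cos(g[2]),np.sin(g[2]);return np.array([g[0]+c*p[0]-s*p[1],g[1]+s*p[0]+c*p[1],p[2]])
def toolq(yaw,tilt,sg=1):
    """basket yaw/tilt (rad) -> tool quaternion, tool y along sg*basket x"""
    B=(Rot.from_euler("z",yaw)*Rot.from_euler("y",tilt)).as_matrix()
    T=np.c_[sg*B[:,1],sg*B[:,0],-B[:,2]]
    q=Rot.from_matrix(T).as_quat();return [q[3],q[0],q[1],q[2]],B
def bpose(lip,yaw,tilt,sg=1,h=85):
    q,B=toolq(yaw,tilt,sg);return lip+B@np.array([-127,0,h-30.]),q
E
python3 - <<'E'
from fit import *
R=lambda a,b:(190+a/3,110+b/3)
print("lever far",px2w("top",R(272,117),215),px2w("top",R(272,117),190),"base",px2w("top",R(287,370),3),"pin",px2w("top",R(279,326),190))
# joint fit grader
pix=np.array([R(404,107),R(719,97),(283.5,257),R(23,201.5),R(329,200.3)])
P=[(110,-105,40),(110,-372,40),(-185,0,219),(0,180,212),(0,-35,172)]
g,r=fit("top",pix,P,[655,23,.02]);print(g,r.round(1))
g=[654.5,23.5,.02];b=[415.6,-276,-.4525]
for sg in(1,-1):
    q,B=toolq(b[2],0,sg);print(sg,"grasp",robot.solve_ik([b[0],b[1],89],q))
    for t in(0,20,30,45,50):
        L=gr([-30,107,222],g);p,q=bpose(L,g[2],np.radians(t),sg)
        k=robot.solve_ik(p,q);print(t,p.round(),None if k is None else np.round(k,2))
E
```

```text
lever far [709.12851941  21.85373547 215.        ] [716.17663139  22.72053414 190.        ] base [550.37095084  20.16013534   3.        ] pin [558.41027224  20.14364838 190.        ]
[6.54308848e+02 2.20994260e+01 1.36274282e-02] [[-0.4 -0.3]
 [ 0.8 -0.4]
 [-0.   0.8]
 [ 0.9 -0.6]
 [-2.4  0.6]]
1 grasp [-7.59875835e-01  2.17090446e-01  1.85349957e+00 -4.44089210e-16
  1.07100264e+00 -3.07375835e-01]
0 [495. 127. 277.] [ 0.08  0.04  1.64 -0.    1.47  0.06]
20 [522. 128. 317.] [0.07 0.31 1.28 0.02 1.9  0.05]
30 [540. 128. 333.] [0.06 0.46 1.09 0.03 2.12 0.05]
45 [571. 129. 351.] [0.06 0.71 0.78 0.04 2.43 0.06]
50 [583. 129. 355.] [0.06 0.79 0.68 0.05 2.54 0.07]
-1 grasp None
0 [495. 127. 277.] None
20 [522. 128. 317.] None
30 [540. 128. 333.] None
45 [571. 129. 351.] None
50 [583. 129. 355.] None
```

Run:
```python
from h import *
q,_=toolq(-.4525,0)
robot.movep([415.6,-276,200],q)
robot.move_gripper(60)
robot.move_linear([415.6,-276,104],velocity=150)
cv2.imwrite("pics/t1.png",robot.read_camera("top"));cv2.imwrite("pics/s1.png",robot.read_camera("side"))
t=cv2.imread("pics/t1.png");crop(t,350,200,130,140,4,"pics/t1c.png")
s=cv2.imread("pics/s1.png");crop(s,340,130,150,150,4,"pics/s1c.png")
st=robot.read_state();print(st["time"],st["ee_pos"],st["contact_force"],st["finger_gap"])
```

```text
2.8333 [ 416.5463073  -276.8833408   105.39635942] [ 0.19414482  0.08007198 -0.08245326] 60.01321485032008
```

View pics/t1c.png

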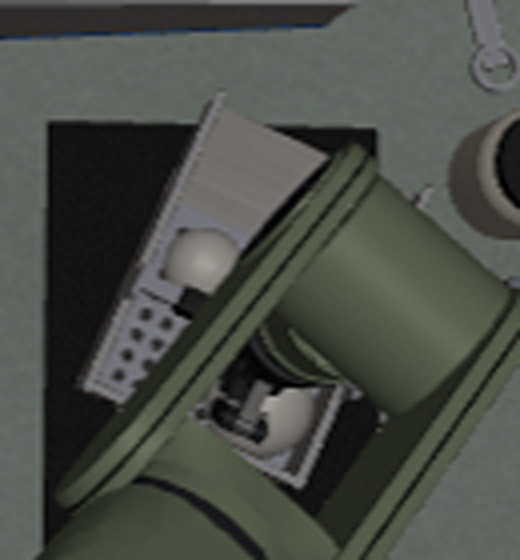

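View pics/s1c.png

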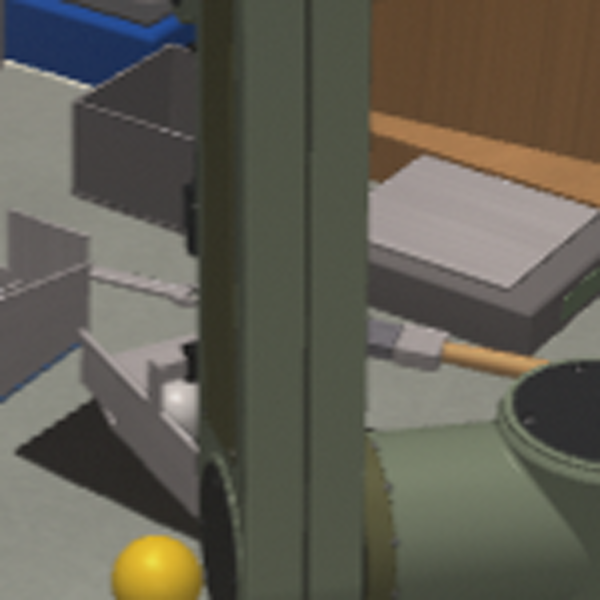

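The crops show the fingers astride the bar: bar end visible at about (185,300) in the crop, large ball below and behind it. There is no contact. The tips are well above the ball tops (73 mm), so I'll lower and grip.

Run:
```python
from h import *
robot.move_linear([415.6,-276,91],velocity=80)
robot.move_gripper(5)
st=robot.read_state();print(st["time"],st["ee_pos"],st["contact_force"],st["finger_gap"])
robot.move_linear([415.6,-276,141],velocity=60)
robot.wait(.3)
st=robot.read_state();print(st["time"],st["ee_pos"],st["contact_force"],st["ft_torque"],st["finger_gap"])
robot.move_linear([415.6,-276,371],velocity=150)
g=[654.3,22.1,.0136]
p,q=bpose(gr([-30,107,290],g),g[2],0)
print(p,st["orientation"])
for n in("top","side"): cv2.imwrite(f"pics/{n}2.png",robot.read_camera(n))
```

```text
3.6083 [ 415.78673335 -276.20351675   91.43037673] [-0.06648773  0.39286397  2.87484532] 14.86618519014919
4.8917 [ 415.42549869 -275.85000968  140.63662361] [-0.62296872 -0.16816444 -6.55479166] [0.035948   0.094161   0.05283381] 14.83445220308613
[495.85936399 126.95497061 345.        ] [-3.58054246e-04  8.47716306e-01  5.30449741e-01 -8.88842238e-05]
```

View pics/side2.png

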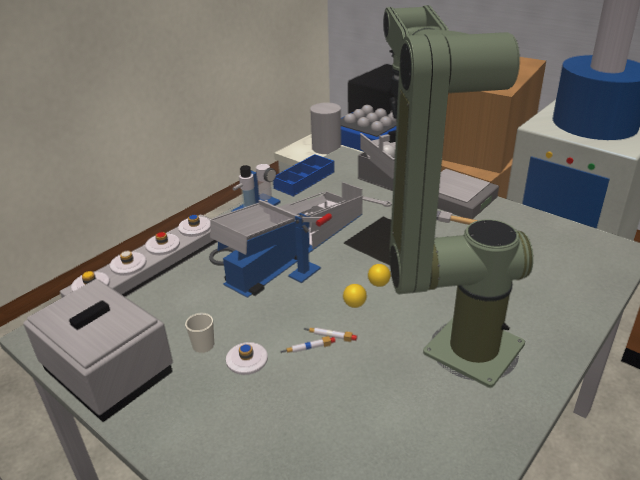

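View pics/top2.png

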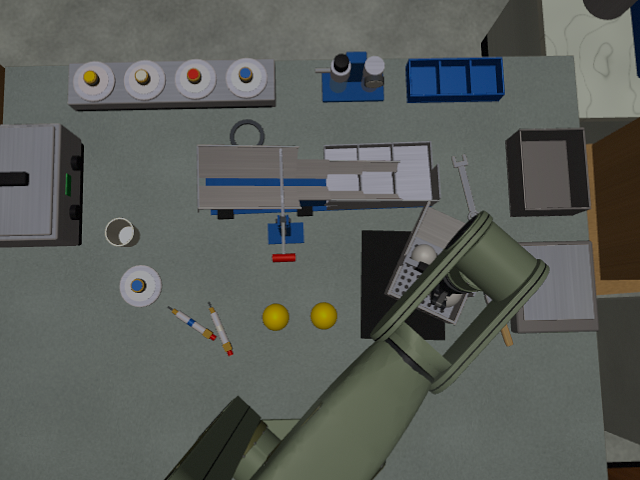

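The side view shows the basket lifted with its balls still inside and the wrist force at 6.5 N, which is the expected weight. Next I carry it to the trough and tilt it to 20° while still high.

Run:
```python
from h import *
g=[654.3,22.1,.0136]
p,q=bpose(gr([-45,107,315],g),g[2],0)
robot.move_linear(p,q,velocity=130)
p,q=bpose(gr([-30,107,300],g),g[2],np.radians(20))
robot.move_linear(p,q,velocity=40)
p,q=bpose(gr([-30,107,224],g),g[2],np.radians(20))
robot.move_linear(p,q,velocity=80)
st=robot.read_state();print(st["time"],st["ee_pos"],p,st["contact_force"],st["finger_gap"])
for n in("top","side"): cv2.imwrite(f"pics/{n}3.png",robot.read_camera(n))
crop(cv2.imread("pics/top3.png"),190,110,200,150,4,"pics/t3c.png")
crop(cv2.imread("pics/side3.png"),190,80,200,150,4,"pics/s3c.png")
```

```text
12.425 [522.7316358  127.34587487 319.90569241] [522.32706112 127.31495349 319.11965235] [-0.7941182   0.63612039 -6.54363055] 14.75831041364627
```

View pics/t3c.png

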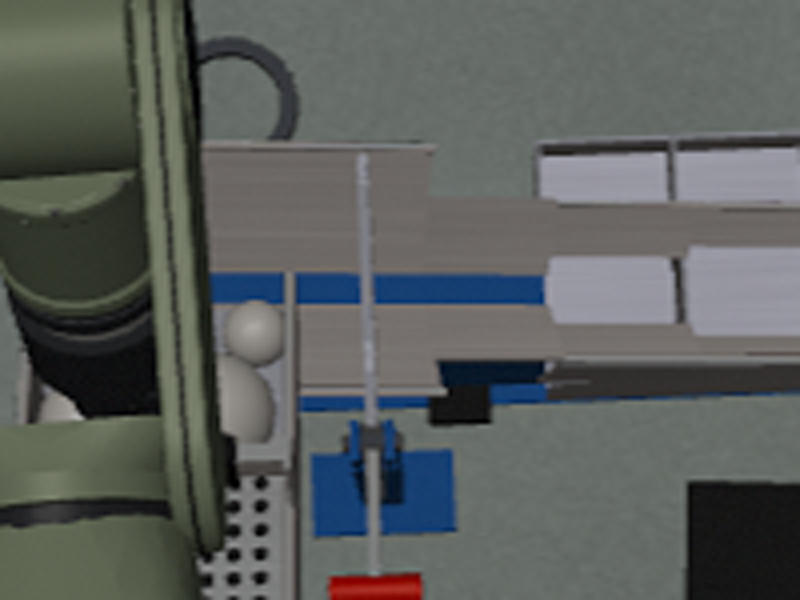

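View pics/s3c.png

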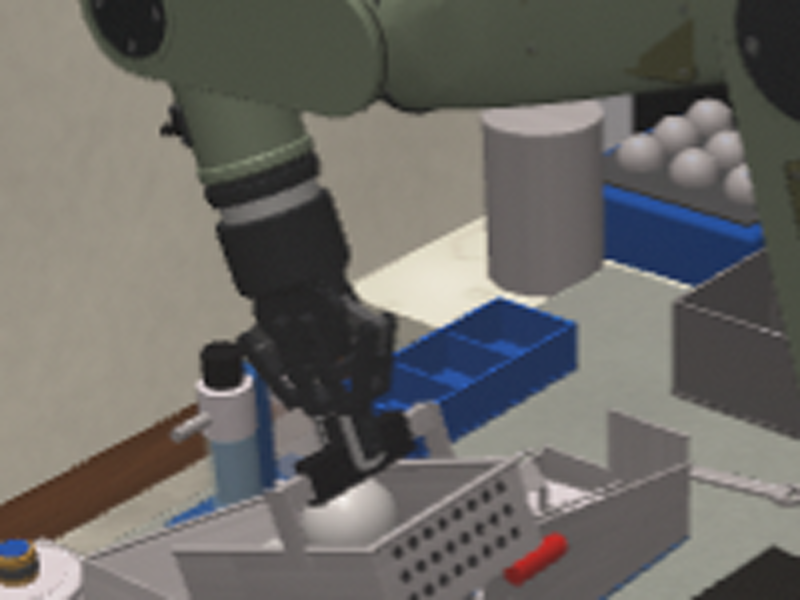

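The small ball is at (254,330) and the large at (245,400) in the crop, near the lip over the trough. All three balls are still inside and the gate is shut. Now I tilt slowly about the lip.

Run:
```python
from h import *
g=[654.3,22.1,.0136]
for t,v in((24,15),(28,12),(32,12),(36,15),(40,20),(45,20)):
    p,q=bpose(gr([-30,107,224],g),g[2],np.radians(t))
    robot.move_linear(p,q,velocity=v)
    im=robot.read_camera("top");cv2.imwrite(f"pics/tilt{t}.png",im)
    st=robot.read_state();print(t,round(st["time"],2),st["contact_force"].round(2))
robot.wait(.4)
st=robot.read_state();print(round(st["time"],2),st["contact_force"].round(2))
for n in("top","side"): cv2.imwrite(f"pics/{n}4.png",robot.read_camera(n))
A=[cv2.resize(cv2.imread(f"pics/tilt{t}.png")[130:230,190:320],None,fx=2,fy=2) for t in(24,28,32,36,40,45)]
cv2.imwrite("pics/tilts.png",np.vstack([np.hstack(A[:3]),np.hstack(A[3:])]))
crop(cv2.imread("pics/side4.png"),190,120,200,150,4,"pics/s4c.png")
```

```text
24 13.37 [ 0.19 -0.64 -7.13]
28 14.38 [ 0.64  1.05 -5.62]
32 15.38 [ 0.13 -0.86 -3.95]
36 16.23 [ 1.36 -0.9  -4.52]
40 16.91 [ 0.27 -0.   -4.75]
45 17.71 [-0.13  0.76 -4.57]
18.11 [-0.49  0.49 -4.53]
```

View pics/tilts.png

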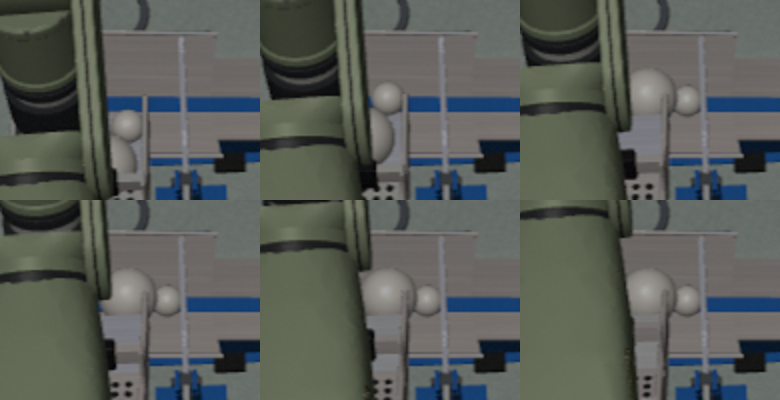

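View pics/s4c.png

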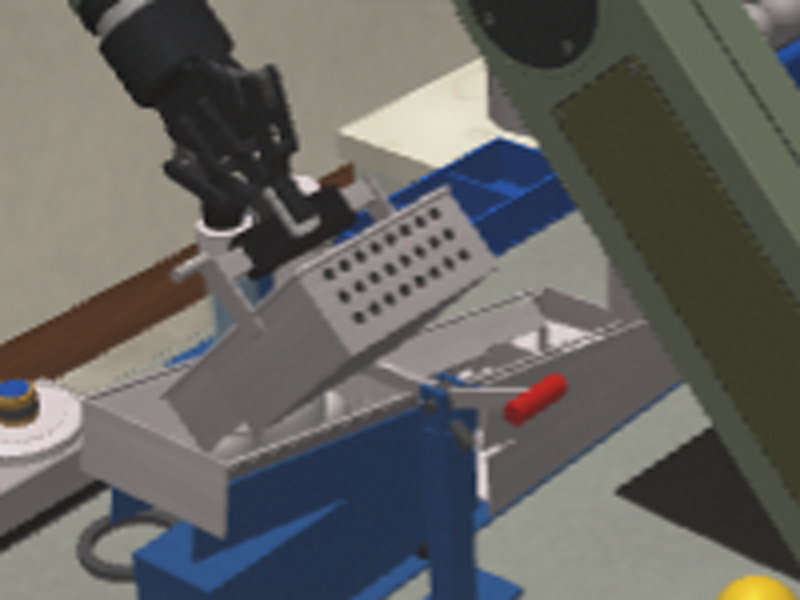

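At 32° the balls had left. The small ball is at the gate (686,100), the large is next (650,90), and the medium is behind at the uphill end in the side crop (240,440). The force is down to that of an empty basket. I'll lift off and look.

Run:
```python
from h import *
g=[654.3,22.1,.0136]
p,q=bpose(gr([-36,107,234],g),g[2],np.radians(45)); robot.move_linear(p,q,velocity=40)
p,q=bpose(gr([-60,107,310],g),g[2],np.radians(45)); robot.move_linear(p,q,velocity=120)
p,q=bpose(gr([-110,107,320],g),g[2],0); robot.move_linear(p,q,velocity=120)
st=robot.read_state();print(round(st["time"],2),st["ee_pos"],st["contact_force"].round(2),st["finger_gap"])
for n in("top","side"): cv2.imwrite(f"pics/{n}5.png",robot.read_camera(n))
A=np.hstack([cv2.resize(cv2.imread("pics/top5.png")[110:260,180:310],None,fx=3,fy=3),cv2.resize(cv2.imread("pics/side5.png")[130:280,190:320],None,fx=3,fy=3)])
cv2.imwrite("pics/c5.png",A)
```

```text
20.79 [416.11897596 125.76542713 374.68645881] [-1.01 -0.53 -3.85] 14.746507627254884
```

View pics/c5.png

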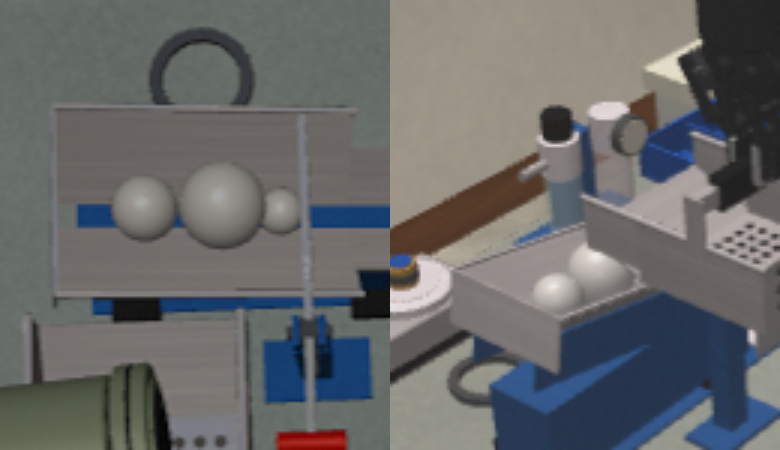

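All three balls rest in the trough behind the shut gate: medium (144,208), large (222,205), small (283,210) in the crop. Now the basket goes back onto the mat.

Run:
```python
from h import *
q,_=toolq(-.3,0)
robot.move_linear([414,-270,360],q,velocity=220)
robot.move_linear([414,-270,105],velocity=150)
z=105
robot.wait(.2);f0=robot.read_state()["contact_force"][2]
for z in (96,93,92,91,90,89):
    robot.move_linear([414,-270,z],velocity=25); f=robot.read_state()["contact_force"];print(z,f.round(2))
    if f[2]>f0+4: break
robot.move_gripper(60)
robot.wait(.2)
robot.move_linear([414,-270,200],velocity=150)
st=robot.read_state();print(round(st["time"],2),st["ee_pos"],st["contact_force"].round(2),st["finger_gap"])
```

```text
96 [ 0.36  0.36 -3.24]
93 [-0.21 -0.41 -4.47]
92 [ 0.32  0.57 -3.51]
91 [ 0.17  0.17 -2.06]
90 [-3.23  1.14  4.72]
28.0 [ 413.39069789 -269.43827887  198.99731896] [ 0.58 -0.08 -0.36] 60.34358095112906
```

Run:
```python
from h import *
g=[654.3,22.1,.0136]
q,_=toolq(g[2],0)
H=lambda th,dz=0: gr([-100-90*np.cos(.349-th),0,186+90*np.sin(.349-th)+9+dz],g)
robot.movep(H(0,90),q); robot.move_gripper(0)
for n in("top","side"): cv2.imwrite(f"pics/{n}6.png",robot.read_camera(n))
robot.move_linear(H(0,12),velocity=150)
st=robot.read_state();print(round(st["time"],2),st["ee_pos"],H(0),st["contact_force"].round(2))
for n in("top","side"): cv2.imwrite(f"pics/{n}7.png",robot.read_camera(n))
A=np.hstack([cv2.resize(cv2.imread("pics/side6.png")[120:300,190:430],None,fx=1.6,fy=1.6),cv2.resize(cv2.imread("pics/side7.png")[120:300,190:430],None,fx=1.6,fy=1.6)])
cv2.imwrite("pics/c7.png",A)
crop(cv2.imread("pics/top7.png"),180,120,290,230,2.7,"pics/t7.png")
```

```text
30.57 [470.2523183   19.54508868 238.42960021] [469.74270649  19.58986605 225.77624371] [-0.08  0.09  0.47]
```

View pics/c7.png

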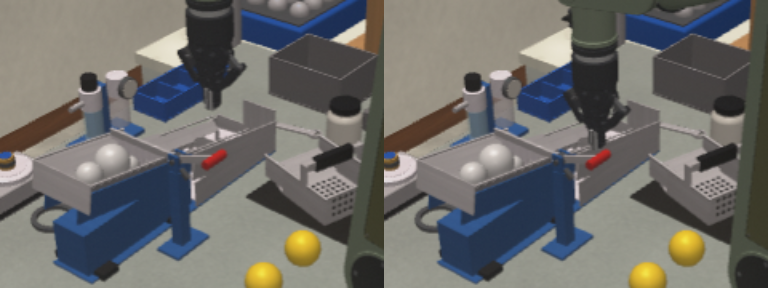

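View pics/t7.png

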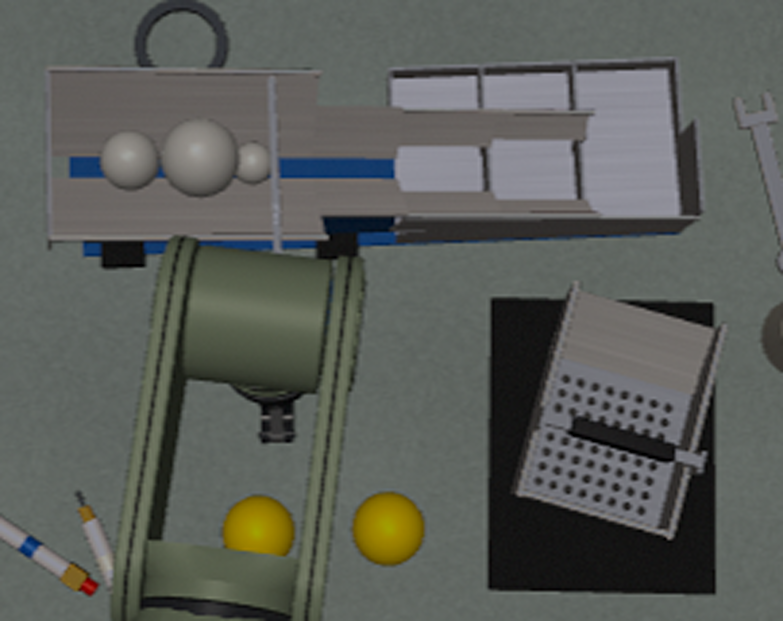

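The basket is standing upright and empty near the middle of the mat (grip at (622,440)). The balls are still in the trough, and the fingertips at (597,143) are just above the red handle at (600,158). I'll push down along the handle's arc.

Run:
```python
from h import *
g=[654.3,22.1,.0136]
H=lambda th,dz=0: gr([-100-90*np.cos(.349-th),0,186+90*np.sin(.349-th)+9+dz],g)
th=0.
for th in (0.1,.3,.5,.7,.85,.95,1.0,1.03,1.06):
    robot.move_linear(H(th),velocity=50)
    st=robot.read_state();f=st["contact_force"];print(th,st["ee_pos"].round(1),f.round(1))
    if th>.96 and f[2]>20: break
robot.wait(.3)
robot.move_linear(H(th,120),velocity=150)
robot.wait(1.5)
st=robot.read_state();print(round(st["time"],2),st["contact_force"].round(1))
for n in("top","side"): cv2.imwrite(f"pics/{n}8.png",robot.read_camera(n))
cv2.imwrite("pics/s8.png",cv2.resize(cv2.imread("pics/side8.png")[120:300,190:430],None,fx=3,fy=3))
crop(cv2.imread("pics/top8.png"),180,120,290,230,2.7,"pics/t8.png")
```

```text
0.1 [466.7  19.6 216.5] [ 0.5  0.  -0.5]
0.3 [464.4  19.6 199.2] [0.3 0.1 1. ]
0.5 [465.2  19.6 181.3] [0.9 1.  0.3]
0.7 [469.7  19.6 164. ] [0.1 0.4 1.2]
0.85 [475.   19.7 151.4] [-0.6  0.5  0.5]
0.95 [479.8  19.8 143.7] [-2.  -0.2  0.1]
1.0 [481.2  19.8 142.1] [-12.   -0.2  15.9]
1.03 [481.7  19.8 141.6] [-19.1   0.1  29.1]
36.77 [-1.   0.4  1. ]
```

View pics/s8.png

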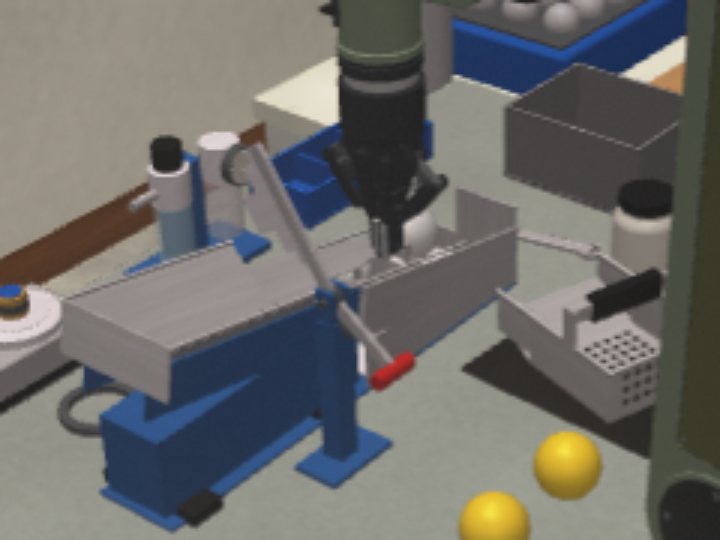

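View pics/t8.png

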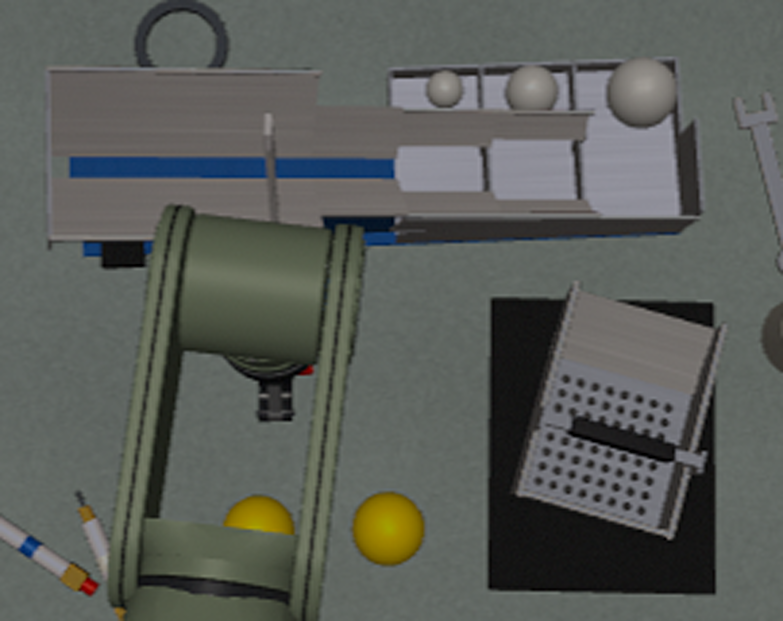

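Run:
```python
from h import *
g=[654.3,22.1,.0136]
robot.wait(1)
a=cv2.imread("pics/top8.png");b=robot.read_camera("top")
print("diff",cv2.absdiff(a,b)[140:215,180:460].max())
for n,u,z in(("s",(444,88),45),("m",(531,92),50),("l",(641,92),58)):
    w=px2w("top",(180+u[0]/2.7,120+u[1]/2.7),z);c,s=np.cos(g[2]),np.sin(g[2]);d=w[:2]-g[:2]
    print(n,(c*d[0]+s*d[1]).round(1),(-s*d[0]+c*d[1]).round(1))
for th in(.9,1.0):
    print(th,(proj("side",[gr([-100-90*np.cos(.349-th),0,186+90*np.sin(.349-th)],g)])[0]-[190,120])*3)
robot.job_done();print(robot.read_state()["time"])
```

```text
diff 9
s 88.3 -154.3
m 80.5 -233.8
l 75.0 -333.5
0.9 [397.17521915 365.03982606]
1.0 [393.16803058 369.78401824]
the job is handed in; nothing more can be done
the job is handed in; nothing more can be done
```

The job is done and handed in at about 38 s of the 72 s allowed; `job_done` gave no verdict, so what follows rests on my own checks.

I gripped the basket by its bar and tipped it slowly to 45° over the trough. All three balls were at rest behind the shut gate in the pictures before I set the empty basket upright near the middle of the mat. I then pushed the red handle down its arc until it met the stop, where the wrist saw about 29 N upward, and drew the arm clear.

**Balls:** each was measured inside the bay for its size, in grader x/y mm:

| Ball | x | y |
|---|---|---|
| Small | 88 | -154 |
| Medium | 80 | -234 |
| Large | 75 | -334 |

Two pictures taken about a second apart showed no movement of the balls.

**Gate:** the handle sits at about (393,371) in the side crop. My projection for fully open (1.0 rad) is (393,370), and for 0.9 rad it is (397,365).

**Basket and bystanders:** the basket stands upright on the mat with the gripper clear of it. Nothing on the bench looked moved, and no finger contact with a ball was seen.

**Disagreement:** when I located the ramp, the trough's uphill end came out about 10 mm short of the stated 190 mm. I trusted the handle and bay positions instead, and everything afterwards fitted.

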